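Close the spoke-parts drawer and present the knobbed jar

TASK

Get the spoke-parts organizer ready for use: first push its open drawer fully home, past its catch, then turn the turntable until the jar with the knob on its lid stands at the front, squarely in the middle of the drawer side. Do the turning however you like, but finish gripping that jar's knob between the fingers and keep holding the turntable still there: the job ends while holding, so do not let go. Leave the other things on the shelf where they are.

Things in the scene. Friction and masses are not known exactly. Their poses are not given: they have to be found in the camera images.
- organizer: grey spoke-parts organizer fixed to the shelf: base box 215 (x) x 200 (y) x 70 mm tall, drawer in its front, turntable on top. Origin on the turntable's upright axis at the shelf surface. Its -x axis points to its FRONT (drawer side), z up; the base reaches 120 mm to the front of the origin, 95 mm to the back. A small dark raised bar on its top, 106 mm in front of the axis, marks the front middle.
- turntable (a point): middle of the top of the pale wooden turntable disc (180 mm diameter), on its axis, 86 mm above the shelf; turns with it. A steel hub pin here reaches 131 mm above the shelf. Four jars of 47 mm diameter are fixed on the disc, 90 degrees apart, centres 58 mm from the axis; the lids' tops are 152 mm above the shelf.
- drawer (a joint): how far the drawer stands open, m: 0 fully home, 0.08 fully open. The drawer slides along the organizer's x axis (pushing it home moves it towards the organizer's +x); it slides with about 1 N of friction, stays where it is left, and a spring catch takes about 5 N to pass about 6 mm before home and then pulls it in and holds it; at home it meets a hard stop.
- drawer_pull (a point): middle of the front edge of the steel pull lip on the drawer (lip 90 mm wide, 8 mm thick, centred 50 mm above the shelf, standing 14 mm proud of the drawer front; drawer front 192 mm wide, from 8 to 62 mm above the shelf). Its axes are parallel to the organizer's. With the drawer home it is 134 mm in front of the turntable axis.
- carousel (a joint): turntable angle, rad, counter-clockwise seen from above: 0 when the knobbed jar is at the back (organizer +x), pi or -pi when it is at the front middle. Turns without end either way with light friction (about 0.03 N m) and stays where it is left.
- knob (a point): centre of the marked jar's knob: an upright steel cylinder 22 mm in diameter and 44 mm tall standing on the jar's lid (from 152 to 196 mm above the shelf; this point 174 mm above it), 58 mm from the turntable axis. The other three jars are alike but have flat lids; nothing else on the turntable is as tall. The jar and knob are fixed to the turntable and turn with it.
- nipple_tray: bystander, to be left alone: chrome spoke nipple tray, open, three cells, 100 x 70 x 20 mm; origin at the centre of its underside
- socket: bystander, to be left alone: stainless socket standing on end, 26 mm diameter, 32 mm tall; origin at the centre of its underside
- tire_levers: bystander, to be left alone: pair of yellow plastic tire levers banded together lying flat, about 127 x 40 x 10 mm; origin at the centre of its underside
- bowl: bystander, to be left alone: speckled blue ceramic bowl, 136 mm across, 55 mm tall; origin at the centre of its underside
- wrench: bystander, to be left alone: steel wrench lying flat, 160 mm long; origin at the centre of its underside
- patch_tin: bystander, to be left alone: metal patch-kit tin, 75 x 45 x 20 mm; origin at the centre of its underside
- oil_bottle: bystander, to be left alone: white oil bottle, 48 mm diameter, 130 mm tall; origin at the centre of its underside

How it is judged:
By the outcome, as a careful person would: the job done as asked, in the order asked, and still so for the second after the job is handed in, while the arm keeps its last pose, push and grip.
It also fails if it takes over 48 s, if anything falls off the work surface, if the arm or the gripper's body presses on something with over 40 N, if the wrist force passes 120 N, or if a joint passes its speed limit or range.

ROBOT

A 6-joint arm with a two-finger parallel gripper is mounted at the origin on the work surface. World frame = base frame: x ahead of the robot, y to its left, z up, the work surface at z = 0. Lengths are in m, angles in rad, forces in N, time in s.
With the tool pointing down it reaches from about 0.4 to 0.825 m from the base axis. Payload 7 kg.
Tool frame: the origin (TCP) lies on the centre line of the jaws, within the pads' length; the fingertips stand 22 mm ahead of it and the grasp point (between the pads) lies 3 mm ahead of it; z points along the fingers, y is the line along which they close (so a half turn about z gives the same grasp; the last joint's range is limited). The gripper opens to 88 mm and grips with 3 to 60 N. Pads are 19 mm wide; open, the fingers measure 130 mm over their backs; the gripper's body (78 mm by 193 mm) begins 47 mm behind the grasp point.
Start: joints at [-0.992, 0.359, 0.012, 0, -1.224, -0.288], TCP at [0.194, -0.647, 0.249] pointing down, gripper open.
Joint ranges: [-3.07, 3.07], [-1.43, 2.12], [-1.02, 1.25], [-3.03, 1.67], [-3.05, -0], [-3.03, 3.03]. Speed limits (rad/s): [2.39, 2.39, 3.01, 3.14, 3.14, 3.14].

INTERFACE

Orientations are given as [roll, pitch, yaw] about the fixed x, y, z axes, in that order (R = Rz(yaw) Ry(pitch) Rx(roll)).
In Python, from station import monitor, viewer, order gives the robot as it stands. The module is installed in compiled form; this text tells all that it offers.
- The arm moves only by the tool servo_tool, never from a script. Its argument "targets" is a list of rows, each an object with "angular": the turn, a rotation vector about the tool's x, y, z in degrees, a list of three; "xyz": the shift along the tool's x, y, z in cm, a list of three; "claw": the finger opening in cm, from 0 to 8.76. A call has 1 to 20 rows; each row shifts and turns the commanded pose from where the row before left it, along the tool's axes as they then stand; what a row does not reach is not made up. A row lasts 1/10 s, in which the tool goes at most 50 mm and 8.59 degrees, less where a joint would pass 70% of its speed; a pose out of reach is approached as far as the arm can. A call is refused whole if a number of a shift passes 5 or a number of a turn 8.59, either way. A call with a gripper value outside its range is refused whole. The fingers move at their own pace and stop on an object; "force" is the grip in N (left out, the last holds). Time passes only in rows, so rows that do not move let the fingers close. It gives the time, the measured TCP pose, the force, the opening and the grip force at its end, in the units of the state.
- monitor.get_state(): the state, without advancing time (a new reading comes with each control period).
- viewer.grab_frame(name): name is "scene" or "side" or "wrist"; returns a dict with "color" (384x512x3 uint8, blue, green, red), "fovy" (degrees; the focal length in pixels is half the picture's height over the tangent of half this angle, whatever the lens; pixels are square), "cx", "cy" (the principal point, pixels), "R" (3x3) and "t" (3): a world point X has camera coordinates R X + t. Camera axes: x right, y down, z forward; pixel columns grow to the right and rows downward; lengths in m; the calibration is good to about 2 mm. A picture is of the moment at which its call begins. There is no depth.
- order.job_done(): hands the job in; it is judged then, once.
The state is a dict: "t": time; "q": joint angles; "qd": joint speeds; "joint_efforts": joint torques, N m; "eef_pos": TCP position; "ee_rot": TCP orientation; "force": force on the tool from outside, world axes, zero at the start; "moment": the same for the moment, N m; "width": finger opening in m; "gripper_force": force on a finger pad.
Only numpy, scipy, OpenCV 4.12 (cv2) and the standard library are available. Lean on these libraries where they do the work, as an engineer would, in place of code of your own. Each camera call takes 0.05 s, during which the arm holds its last target. There are 200 camera calls.

## Working session

There is one attempt and no reset: what is moved stays moved. The work goes in short steps, Python scripts to look and compute and a tool call to move; the robot and the scene stay as the last step left them, time stands still between calls to the robot, and variables do not carry over. Pictures are saved under pics/ and viewed, at most 10 in all, crops included, and the job is handed in when it is done.

Besides the shell and the picture viewer there is one more tool, called after "Request:" as name(argument=value, ...) on one line, values as JSON. servo_tool: Moves the arm, as the interface text tells. Its arguments: {"type":"object","properties":{"targets":{"type":"array"},"force":{"type":"number"}},"required":["targets"]}

```bash
mkdir -p pics; cat > h.py <<'E'
import numpy as np, cv2
from station import monitor, viewer, order
def grab(n,f=None):
    d=viewer.grab_frame(n)
    if f: cv2.imwrite('pics/'+f,d['color'])
    return d
def ray(d,u,v,z):
    f=d['color'].shape[0]/2/np.tan(np.radians(d['fovy'])/2)
    R=np.array(d['R']);t=np.array(d['t'])
    c=-R.T@t; r=R.T@np.array([(u-d['cx'])/f,(v-d['cy'])/f,1])
    return c+r*(z-c[2])/r[2]
def proj(d,X):
    f=d['color'].shape[0]/2/np.tan(np.radians(d['fovy'])/2)
    p=np.array(d['R'])@X+np.array(d['t']); return f*p[0]/p[2]+d['cx'],f*p[1]/p[2]+d['cy']
E
python3 - <<'E'
from h import *
import pickle
D={n:grab(n,n+'0.png') for n in('scene','side')}
pickle.dump(D,open('d0.pkl','wb'))
for n,d in D.items(): print(n,d['fovy'],d['cx'],d['cy'],-np.array(d['R']).T@d['t'])
print(monitor.get_state())
cv2.imwrite('pics/both0.png',np.hstack([cv2.resize(D[n]['color'],(400,300)) for n in D]))
E
```

```text
scene 46.22403605974152 251.01082925754346 192.9114609668499 [ 1.29390371 -0.87103408  1.33539888]
side 54.291652575589424 257.4509215520504 194.35724771863124 [0.35365854 1.02829372 0.97612908]
{'t': 0.1, 'q': array([-9.91895769e-01,  3.59293155e-01,  1.11279190e-02, -3.23012864e-04,
       -1.22412054e+00, -2.88132648e-01]), 'qd': array([-1.79864119e-05, -2.49202723e-03,  1.50750162e-03,  2.54666987e-03,
       -1.01732599e-03, -1.62865788e-04]), 'joint_efforts': array([-6.31853782e-04, -5.84162915e+01,  2.93750364e+01,  7.01543257e+00,
        1.01617942e-02, -6.77601702e-05]), 'eef_pos': array([ 0.19338806, -0.64625767,  0.24771823]), 'ee_rot': array([ 3.14007831e+00, -1.32135560e-04, -2.85093462e+00]), 'force': array([-0.27994071,  0.28042612, -0.4341027 ]), 'moment': array([ 0.04031872, -0.05536929, -0.02766597]), 'gripper_force': 0.0, 'width': 0.08780232546973474}
```

View pics/scene0.png

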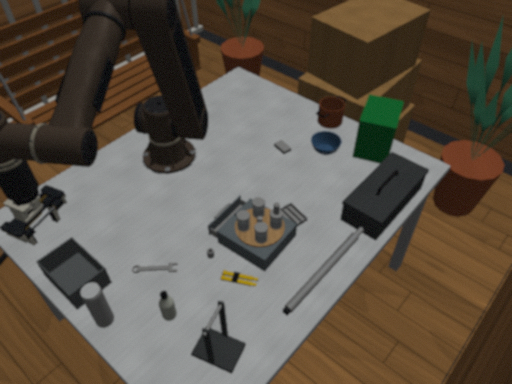

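View pics/side0.png

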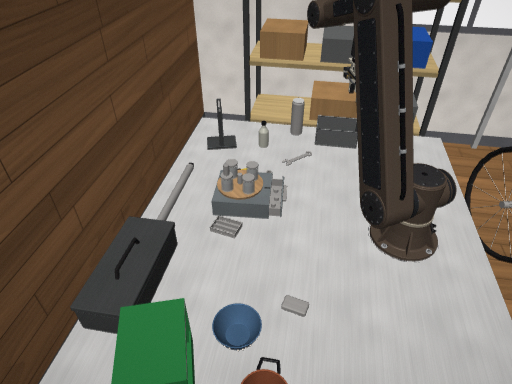

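The scene view shows the organizer near (258,228) with its drawer open towards the robot and the knobbed jar near (276,210). In the side view it sits near (245,190), with the drawer to the right. I'll enlarge both.

```bash
python3 - <<'E'
from h import *
import pickle
D=pickle.load(open('d0.pkl','rb'))
a=cv2.resize(D['scene']['color'][180:280,200:320],(480,400),interpolation=cv2.INTER_CUBIC)
b=cv2.resize(D['side']['color'][150:250,205:285+10],(360//1,400),interpolation=cv2.INTER_CUBIC)[:,:320]
cv2.imwrite('pics/crop0.png',np.hstack([a,b]))
# wooden disc mask
for n,d in D.items():
    hsv=cv2.cvtColor(d['color'],cv2.COLOR_BGR2HSV)
    m=cv2.inRange(hsv,(5,60,80),(25,255,255))
    x0,y0,x1,y1=(225,195,300,260) if n=='scene' else (205,150,275,210)
    k=np.zeros_like(m);k[y0:y1,x0:x1]=m[y0:y1,x0:x1]
    p=np.argwhere(k)[:,::-1].astype(np.float32)
    e=cv2.fitEllipse(cv2.convexHull(p)); print(n,len(p),e,ray(d,*e[0],.086))
E
```

```text
scene 833 ((259.3330383300781, 226.90509033203125), (39.26581954956055, 49.692142486572266), 90.3951416015625) [ 0.62127909 -0.10001956  0.086     ]
side 520 ((239.8150177001953, 183.56507873535156), (30.761205673217773, 45.749168395996094), 87.21943664550781) [ 0.61559496 -0.08854462  0.086     ]
```

View pics/crop0.png

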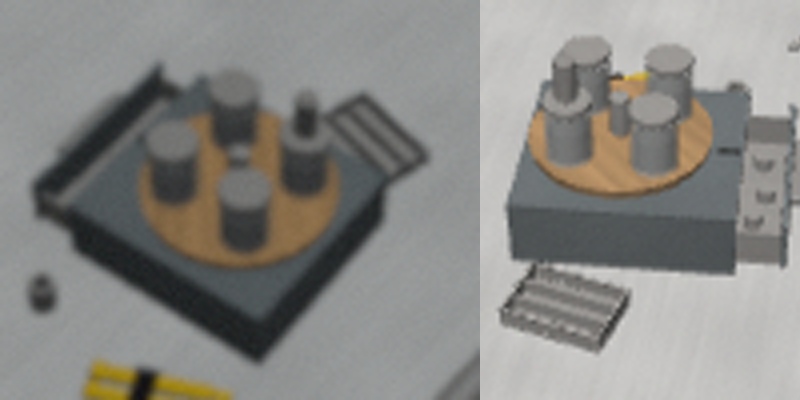

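Crop: knob top at scene pixel (276.7,204.2) and side pixel (226.2,164.3). Hub pin top is at scene (259.5,218) and side (239.7,173.7). The corners of the base top are also visible.

```bash
python3 - <<'E'
from h import *
import pickle
D=pickle.load(open('d0.pkl','rb'))
s,d=D['scene'],D['side']
for n,im,u,v,z in [('knob',s,276.7,204.2,.196),('knob',d,226.2,164.3,.196),('hub',s,259.5,218,.131),('hub',d,239.7,173.7,.131),
 ('back',s,296,225.5,.07),('backR',s,265.5,260.5,.07),('frontR',s,218.7,232.5,.07),
 ('backL',d,213,201,.07),('frontL',d,269.2,204.2,.07),('frontR',d,272.5,173.7,.07),('backR',d,221.2,170,.07),
 ('dfrontL',d,282+205-205,213,.062),('dfrontR',d,285,178,.062),('tray',d,205+85/4,150+310/4,.02),('tray',s,200+377/4,180+140/4,.02)]:
    print(n,np.round(ray(im,u,v,z),3))
s=monitor.get_state();print(s['eef_pos'],s['ee_rot'])
E
```

```text
knob [ 0.66  -0.054  0.196]
knob [ 0.655 -0.053  0.196]
hub [ 0.62  -0.097  0.131]
hub [ 0.615 -0.092  0.131]
back [0.709 0.002 0.07 ]
backR [ 0.725 -0.188  0.07 ]
frontR [ 0.519 -0.205  0.07 ]
backL [0.697 0.012 0.07 ]
frontL [ 0.488 -0.006  0.07 ]
frontR [ 0.503 -0.196  0.07 ]
backR [ 0.715 -0.184  0.07 ]
dfrontL [0.436 0.024 0.062]
dfrontR [ 0.45  -0.187  0.062]
tray [0.63  0.091 0.02 ]
tray [0.649 0.073 0.02 ]
[ 0.19338806 -0.64625767  0.24771823] [ 3.14007831e+00 -1.32135560e-04 -2.85093462e+00]
```

Request:
servo_tool(targets=[{"angular": [0, 0, 0], "xyz": [-1.2, 1.6, 0], "claw": 0}, {"angular": [0, 0, 0], "xyz": [-2.5, 3.24, 0], "claw": 0}, {"angular": [0, 0, 0], "xyz": [-2.5, 3.24, 0], "claw": 0}, {"angular": [0, 0, 0], "xyz": [-2.5, 3.24, 0], "claw": 0}, {"angular": [0, 0, 0], "xyz": [-2.5, 3.24, 0], "claw": 0}, {"angular": [0, 0, 0], "xyz": [-2.5, 3.24, 0], "claw": 0}, {"angular": [0, 0, 0], "xyz": [-2.5, 3.24, 0], "claw": 0}, {"angular": [0, 0, 0], "xyz": [-2.5, 3.24, 0], "claw": 0}, {"angular": [0, 0, 0], "xyz": [-2.5, 3.24, 0], "claw": 0}, {"angular": [0, 0, 0], "xyz": [-2.5, 3.24, 0], "claw": 0}, {"angular": [0, 0, 0], "xyz": [-2.5, 3.24, 0], "claw": 0}, {"angular": [0, 0, 0], "xyz": [-2.5, 3.24, 0], "claw": 0}, {"angular": [0, 0, 0], "xyz": [-2.5, 3.24, 0], "claw": 0}, {"angular": [0, 0, 0], "xyz": [-2.5, 3.24, 0], "claw": 0}, {"angular": [0, 0, 0], "xyz": [-1.3, 1.6, 0], "claw": 0}, {"angular": [0, 0, 6.1], "xyz": [0, 0, 0], "claw": 0}, {"angular": [0, 0, 6.1], "xyz": [0, 0, 0], "claw": 0}, {"angular": [0, 0, 0], "xyz": [0, 0, 0], "claw": 0}])

```text
t: 1.9
eef_pos: [0.3987, -0.1118, 0.2483]
ee_rot: [3.141, -0.0, -3.065]
force: [-0.6, -0.6, -0.3]
width: 0.0004
gripper_force: 0.0
```

```bash
python3 - <<'E'
from h import *
import pickle
D={n:grab(n) for n in('wrist','side')}
pickle.dump(D,open('d1.pkl','wb'))
s=monitor.get_state();print(s['t'],s['eef_pos'],s['ee_rot'],s['q'],s['force'],s['width'])
w=D['wrist'];print(-np.array(w['R']).T@w['t'],np.array(w['R'])[2],w['fovy'])
cv2.imwrite('pics/b1.png',np.hstack([w['color'][:,:],cv2.resize(D['side']['color'][150:250,205:277],(276,384),interpolation=cv2.INTER_CUBIC)]))
E
```

```text
2.0 [ 0.39871628 -0.11217173  0.24843691] [ 3.14157340e+00 -2.55693544e-04 -3.06073878e+00] [ 2.07159461e-01 -9.00220198e-02 -5.20532124e-01 -5.64516993e-05
 -1.14053746e+00 -1.69707837e+00] [0.79801954 0.41618447 0.96717084] 0.0004235048915044486
[ 0.33296831 -0.11591196  0.38463111] [ 0.24744102  0.01904877 -0.96871569] 68.11752005075816
```

View pics/b1.png

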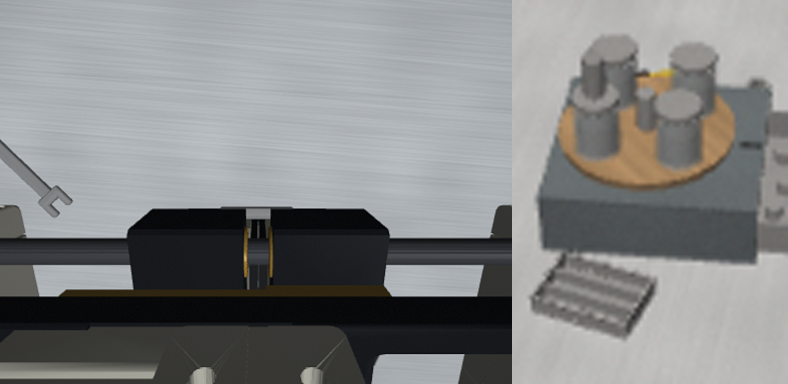

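The wrist camera looks back towards the robot and is blocked by the gripper, so it gives nothing here. The side view agrees with a drawer about 55 mm open. I'll descend in front of the lip.

Request:
servo_tool(targets=[{"angular": [0, 0, 0], "xyz": [0, 0, 2], "claw": 0}, {"angular": [0, 0, 0], "xyz": [0, 0, 3.5], "claw": 0}, {"angular": [0, 0, 0], "xyz": [0, 0, 3.5], "claw": 0}, {"angular": [0, 0, 0], "xyz": [0, 0, 3.5], "claw": 0}, {"angular": [0, 0, 0], "xyz": [0, 0, 3], "claw": 0}, {"angular": [0, 0, 0], "xyz": [0, 0, 2.5], "claw": 0}, {"angular": [0, 0, 0], "xyz": [0, 0, 1.5], "claw": 0}, {"angular": [0, 0, 0], "xyz": [0, 0, 0], "claw": 0}])

```text
t: 2.8
eef_pos: [0.3973, -0.1126, 0.0518]
ee_rot: [-3.141, -0.004, -3.062]
force: [-0.3, -0.4, -0.1]
width: 0.0006
gripper_force: 0.0
```

```bash
python3 - <<'E'
from h import *
s=monitor.get_state();print(s['t'],s['eef_pos'],s['ee_rot'],s['q'],s['force'],s['width'])
d=grab('side');c=grab('scene')
cv2.imwrite('pics/b2.png',np.hstack([cv2.resize(x,(400,400),interpolation=cv2.INTER_CUBIC) for x in (d['color'][140:240,220:320],c['color'][170:270,180:280])]))
E
```

```text
2.8 [ 0.39730561 -0.11264369  0.05181686] [-3.14120554 -0.00445003 -3.06229999] [ 2.06563742e-01  1.77551273e-01 -7.94881935e-01 -3.18977470e-04
 -6.02826314e-01 -1.69780338e+00] [-0.33802365 -0.40097315 -0.14376758] 0.0005991655594001249
```

View pics/b2.png

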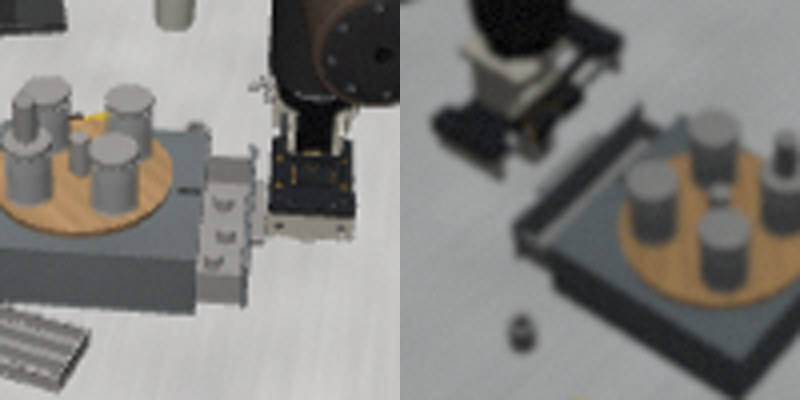

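The fingers stand just in front of the lip at side pixel (287,195) with a small gap. Now to push.

Request:
servo_tool(targets=[{"angular": [0, 0, 0], "xyz": [-0.5, 0, 0], "claw": 0}, {"angular": [0, 0, 0], "xyz": [-0.5, 0, 0], "claw": 0}, {"angular": [0, 0, 0], "xyz": [-0.5, 0, 0], "claw": 0}, {"angular": [0, 0, 0], "xyz": [-0.5, 0, 0], "claw": 0}, {"angular": [0, 0, 0], "xyz": [-0.5, 0, 0], "claw": 0}, {"angular": [0, 0, 0], "xyz": [-0.5, 0, 0], "claw": 0}, {"angular": [0, 0, 0], "xyz": [-0.5, 0, 0], "claw": 0}, {"angular": [0, 0, 0], "xyz": [-0.5, 0, 0], "claw": 0}, {"angular": [0, 0, 0], "xyz": [-0.5, 0, 0], "claw": 0}, {"angular": [0, 0, 0], "xyz": [-0.5, 0, 0], "claw": 0}, {"angular": [0, 0, 0], "xyz": [-0.5, 0, 0], "claw": 0}, {"angular": [0, 0, 0], "xyz": [-0.5, 0, 0], "claw": 0}])

```text
t: 4.1
eef_pos: [0.4589, -0.1075, 0.0535]
ee_rot: [-3.142, -0.0, -3.064]
force: [-1.1, -0.6, -1.1]
width: 0.0004
gripper_force: 0.6
```

Request:
servo_tool(targets=[{"angular": [0, 0, 0], "xyz": [-0.2, 0, 0], "claw": 0}, {"angular": [0, 0, 0], "xyz": [-0.2, 0, 0], "claw": 0}, {"angular": [0, 0, 0], "xyz": [-0.2, 0, 0], "claw": 0}])

```text
t: 4.4
eef_pos: [0.4646, -0.107, 0.0535]
ee_rot: [3.142, -0.0, -3.064]
force: [-3.8, -0.7, 2.0]
width: 0.0004
gripper_force: 1.8
```

Request:
servo_tool(targets=[{"angular": [0, 0, 0], "xyz": [-0.2, 0, 0], "claw": 0}, {"angular": [0, 0, 0], "xyz": [-0.2, 0, 0], "claw": 0}])

```text
t: 4.6
eef_pos: [0.466, -0.107, 0.0531]
ee_rot: [3.142, -0.005, -3.064]
force: [-9.5, 1.1, 7.6]
width: 0.0003
gripper_force: 4.9
```

Request:
servo_tool(targets=[{"angular": [0, 0, 0], "xyz": [-0.1, 0, 0], "claw": 0}, {"angular": [0, 0, 0], "xyz": [-0.1, 0, 0], "claw": 0}])

```text
t: 4.8
eef_pos: [0.4682, -0.1068, 0.0531]
ee_rot: [3.142, -0.004, -3.064]
force: [-6.9, 0.3, 3.5]
width: 0.0005
gripper_force: 3.9
```

Request:
servo_tool(targets=[{"angular": [0, 0, 0], "xyz": [-0.1, 0, 0], "claw": 0}, {"angular": [0, 0, 0], "xyz": [-0.1, 0, 0], "claw": 0}])

```text
t: 5.0
eef_pos: [0.4707, -0.1067, 0.0531]
ee_rot: [3.142, -0.003, -3.064]
force: [-2.1, -0.6, -1.1]
width: 0.0007
gripper_force: 2.1
```

```bash
python3 - <<'E'
from h import *
s=monitor.get_state();print(s['t'],s['eef_pos'],s['force'],s['moment'])
d=grab('side');c=grab('scene')
cv2.imwrite('pics/b3.png',np.hstack([cv2.resize(x,(400,400),interpolation=cv2.INTER_CUBIC) for x in (d['color'][140:240,220:320],c['color'][170:270,180:280])]))
E
```

```text
5.0 [ 0.47070914 -0.10665107  0.05307004] [-2.13632081 -0.60022102 -1.06989591] [-0.36032857  1.30466801  0.00822218]
```

View pics/b3.png

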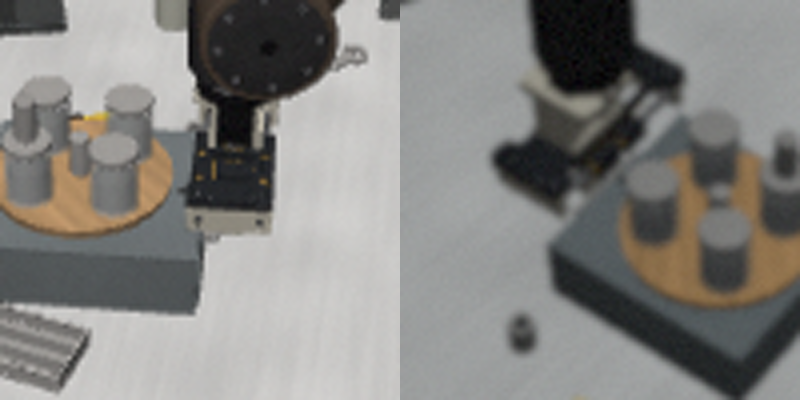

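The drawer front is nearly flush and the catch seems to be passing. I'll keep pushing gently to the hard stop.

Request:
servo_tool(targets=[{"angular": [0, 0, 0], "xyz": [-0.1, 0, 0], "claw": 0}, {"angular": [0, 0, 0], "xyz": [-0.1, 0, 0], "claw": 0}])

```text
t: 5.3
eef_pos: [0.4741, -0.1063, 0.0534]
ee_rot: [3.142, -0.001, -3.064]
force: [-6.8, 0.3, 3.8]
width: 0.0005
gripper_force: 3.8
```

Request:
servo_tool(targets=[{"angular": [0, 0, 0], "xyz": [-0.1, 0, 0], "claw": 0}, {"angular": [0, 0, 0], "xyz": [-0.1, 0, 0], "claw": 0}])

```text
t: 5.5
eef_pos: [0.4742, -0.1063, 0.0533]
ee_rot: [3.142, -0.005, -3.064]
force: [-12.4, 1.7, 9.2]
width: 0.0006
gripper_force: 6.3
```

Request:
servo_tool(targets=[{"angular": [0, 0, 0], "xyz": [-0.1, 0, 0], "claw": 0}, {"angular": [0, 0, 0], "xyz": [0, 0, 0], "claw": 0}])

```text
t: 5.7
eef_pos: [0.4742, -0.1064, 0.0531]
ee_rot: [3.142, -0.006, -3.065]
force: [-13.8, 1.4, 9.4]
width: 0.0004
gripper_force: 6.6
```

The hard stop is met: over 12 N with no motion, at the expected home position. I'll retreat, raise and take a picture.

Request:
servo_tool(targets=[{"angular": [0, 0, 0], "xyz": [1, 0, 0], "claw": 0}, {"angular": [0, 0, 0], "xyz": [2, 0, 0], "claw": 0}, {"angular": [0, 0, 0], "xyz": [2, 0, 0], "claw": 0}, {"angular": [0, 0, 0], "xyz": [0, 0, -3], "claw": 0}, {"angular": [0, 0, 0], "xyz": [0, 0, -4], "claw": 4}, {"angular": [0, 0, 0], "xyz": [0, 0, -4], "claw": 5}, {"angular": [0, 0, 0], "xyz": [0, 0, -4], "claw": 5}, {"angular": [0, 0, 0], "xyz": [0, 0, -4], "claw": 5}, {"angular": [0, 0, 0], "xyz": [0, 0, -2], "claw": 5}, {"angular": [0, 0, 0], "xyz": [0, 0, 0], "claw": 5}])

```text
t: 6.7
eef_pos: [0.4305, -0.1097, 0.2677]
ee_rot: [-3.142, 0.01, -3.063]
force: [0.2, -0.3, -0.3]
width: 0.0427
gripper_force: 0.0
```

```bash
python3 - <<'E'
from h import *
s=monitor.get_state();print(s['t'],s['eef_pos'],s['ee_rot'],s['force'])
d=grab('side');c=grab('scene')
cv2.imwrite('pics/b4.png',np.hstack([cv2.resize(x,(400,400),interpolation=cv2.INTER_CUBIC) for x in (d['color'][140:240,200:300],c['color'][180:280,200:300])]))
for n,x,r in(('side',d,(205,150,275,210)),('scene',c,(225,195,300,260))):
    hsv=cv2.cvtColor(x['color'],cv2.COLOR_BGR2HSV); m=cv2.inRange(hsv,(5,60,80),(25,255,255))
    k=np.zeros_like(m);k[r[1]:r[3],r[0]:r[2]]=m[r[1]:r[3],r[0]:r[2]]
    q=np.argwhere(k)[:,::-1].astype(np.float32);e=cv2.fitEllipse(cv2.convexHull(q));print(n,e,ray(x,*e[0],.086))
E
```

```text
6.7 [ 0.43050943 -0.1096513   0.26772895] [-3.14153466  0.00974673 -3.06299303] [ 0.16317467 -0.25815652 -0.26495183]
side ((239.7656707763672, 183.58372497558594), (30.8358154296875, 45.90257263183594), 86.16295623779297) [ 0.61575858 -0.08839605  0.086     ]
scene ((259.3532409667969, 226.8990478515625), (39.24949645996094, 49.738487243652344), 90.15992736816406) [ 0.62131559 -0.09995125  0.086     ]
```

View pics/b4.png

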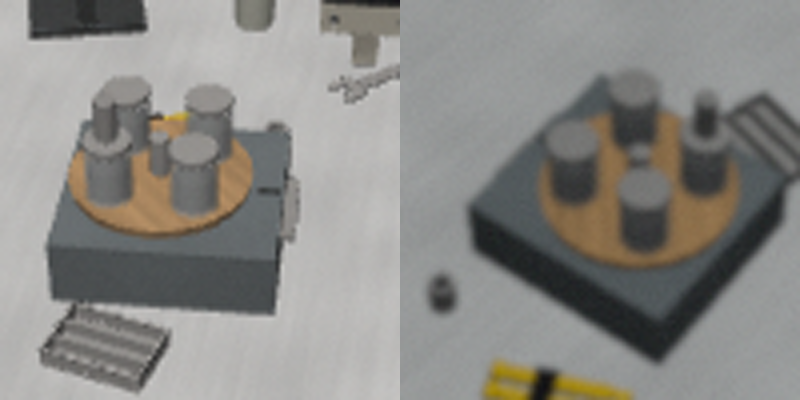

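Drawer flush and home; knob top unchanged at side (226,164) and scene (276,204). Moving above the knob with the closing line tangential.

Request:
servo_tool(targets=[{"angular": [0, 0, 0], "xyz": [-1.6, 0.25, 0], "claw": 5}, {"angular": [0, 0, 0], "xyz": [-3.5, 0.6, 0], "claw": 5}, {"angular": [0, 0, 0], "xyz": [-3.5, 0.6, 0], "claw": 5}, {"angular": [0, 0, 0], "xyz": [-3.5, 0.6, 0], "claw": 5}, {"angular": [0, 0, 0], "xyz": [-3.5, 0.6, 0], "claw": 5}, {"angular": [0, 0, 0], "xyz": [-3.5, 0.6, 0], "claw": 5}, {"angular": [0, 0, 0], "xyz": [-2.5, 0.4, 0], "claw": 5}, {"angular": [0, 0, 0], "xyz": [-1.5, 0.2, 0], "claw": 5}, {"angular": [0, 0, -8.4], "xyz": [0, 0, 0], "claw": 5}, {"angular": [0, 0, -8.4], "xyz": [0, 0, 0], "claw": 5}, {"angular": [0, 0, -8.4], "xyz": [0, 0, 0], "claw": 5}, {"angular": [0, 0, -8.4], "xyz": [0, 0, 0], "claw": 5}, {"angular": [0, 0, -8.4], "xyz": [0, 0, 0], "claw": 5}, {"angular": [0, 0, 0], "xyz": [0, 0, 0], "claw": 5}])

```text
t: 8.2
eef_pos: [0.6555, -0.0533, 0.2617]
ee_rot: [3.14, -0.002, -2.328]
force: [0.1, 0.0, -1.3]
width: 0.0502
gripper_force: 0.0
```

```bash
python3 - <<'E'
from h import *
s=monitor.get_state();print(s['t'],s['eef_pos'],s['ee_rot'],s['q'])
w=grab('wrist');d=grab('side')
u,v=map(int,proj(d,np.array([.657,-.054,.2])))
print(u,v)
cv2.imwrite('pics/b5.png',np.hstack([cv2.resize(w['color'],(400,300)),cv2.resize(d['color'][v-37:v+38,u-50:u+50],(400,300),interpolation=cv2.INTER_CUBIC)]))
E
```

```text
8.2 [ 0.65551146 -0.05332157  0.26168394] [ 3.14048880e+00 -1.58648866e-03 -2.32834093e+00] [ 2.14758262e-01  3.24096385e-01 -8.47191094e-03 -1.92022207e-05
 -1.24016067e+00 -9.72297488e-01]
225 163
```

View pics/b5.png

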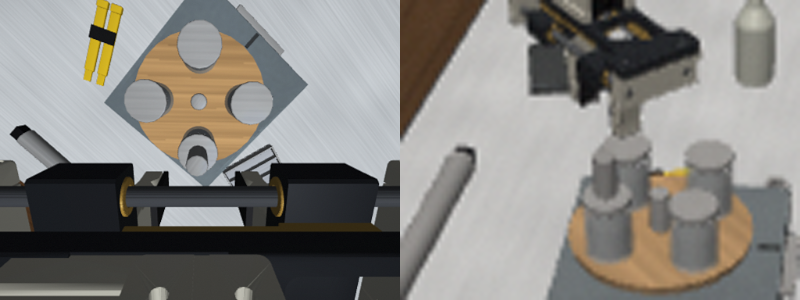

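The wrist view shows the turntable well: hub near (255,129) full-res, knob top near (251,198), front bar near (325,50). I'll measure from this view.

```bash
cat >> h.py <<'E'
def disc(w):
    hsv=cv2.cvtColor(w['color'],cv2.COLOR_BGR2HSV); m=cv2.inRange(hsv,(5,50,90),(25,255,255)); m[208:]=0
    cs=max(cv2.findContours(m,0,2)[0],key=cv2.contourArea)
    m2=np.zeros_like(m);cv2.drawContours(m2,[cs],-1,255,-1)
    h=cv2.convexHull(cs)[:,0]
    P=np.array([ray(w,u,v,.086)[:2] for u,v in h])
    from scipy.optimize import least_squares
    r=least_squares(lambda p:np.hypot(*(P-p).T)-.09,P.mean(0),loss='soft_l1',f_scale=.001)
    return r.x,np.sqrt(np.mean(r.fun**2))
E
python3 - <<'E'
from h import *
w=grab('wrist'); print('disc',disc(w))
g=cv2.cvtColor(w['color'],cv2.COLOR_BGR2GRAY)
for n,u,v,z in(('hub',254.7,129,.131),('knobtop',251,198,.196),('bar',325,51,.072)): print(n,ray(w,u,v,z))
a=cv2.resize(w['color'][10:90,270:370],(400,320),interpolation=cv2.INTER_CUBIC)
b=cv2.resize(w['color'][110:210,200:300],(320,320),interpolation=cv2.INTER_CUBIC)
cv2.imwrite('pics/b6.png',np.hstack([a,b]))
E
```

```text
disc (array([ 0.61936648, -0.09613576]), np.float64(0.00046368257107649684))
hub [ 0.61797669 -0.09603191  0.131     ]
knobtop [ 0.65261278 -0.06301731  0.196     ]
bar [ 0.51056596 -0.10173575  0.072     ]
```

View pics/b6.png

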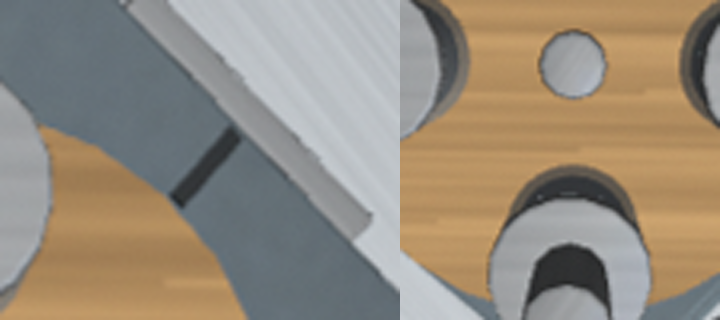

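Refined picks: hub top (254.1,130), bar centre (321.8,51.8), jar lid centre (253.1,196.9).

```bash
python3 - <<'E'
from h import *
w=grab('wrist'); a,_=disc(w)
h=ray(w,254.1,130,.131)[:2];b=ray(w,321.8,51.8,.072)[:2];l=ray(w,253.1,196.9,.152)[:2]
print(a,h,b,l)
for c in(a,h,(a+h)/2): 
    print('front',np.linalg.norm(b-c),np.degrees(np.arctan2(*(c-b)[::-1])),'knob',np.linalg.norm(l-c),np.degrees(np.arctan2(*(l-c)[::-1])))
s=monitor.get_state();print(s['t'],s['eef_pos'],s['ee_rot'])
E
```

```text
[ 0.61940168 -0.09615158] [ 0.61901055 -0.09579651] [ 0.51345245 -0.10354359] [ 0.65982481 -0.05431245]
front 0.1062067904241567 3.9910242469450727 knob 0.05817681364278317 45.986143827046924
front 0.10584200450189951 4.197502674278661 knob 0.058195630283743416 45.466299002580456
front 0.10602422534810552 4.094085858788943 knob 0.058185623232462395 45.726179386820675
8.4 [ 0.65527221 -0.05343142  0.26280662] [ 3.14113222e+00 -6.64895385e-04 -2.33398184e+00]
```

Measurements agree: axis (0.6192,-0.096), front at 4.1°, knob at 45.7°, so turn +138.4°. Descend and grip.

Request:
servo_tool(targets=[{"angular": [0, 0, 0], "xyz": [-0.25, -0.4, 1], "claw": 5}, {"angular": [0, 0, 0], "xyz": [0, 0, 2], "claw": 5}, {"angular": [0, 0, 0], "xyz": [0, 0, 2], "claw": 5}, {"angular": [0, 0, 0], "xyz": [0, 0, 2], "claw": 5}, {"angular": [0, 0, 0], "xyz": [0, 0, 1], "claw": 5}, {"angular": [0, 0, 0], "xyz": [0, 0, 0], "claw": 5}])

```text
t: 9.0
eef_pos: [0.6589, -0.0546, 0.1815]
ee_rot: [3.139, -0.003, -2.332]
force: [0.3, 0.2, -0.1]
width: 0.0501
gripper_force: 0.0
```

Request:
servo_tool(targets=[{"angular": [0, 0, 0], "xyz": [0, 0, 0], "claw": 3}, {"angular": [0, 0, 0], "xyz": [0, 0, 0], "claw": 2.4}, {"angular": [0, 0, 0], "xyz": [0, 0, 0], "claw": 1.5}, {"angular": [0, 0, 0], "xyz": [0, 0, 0], "claw": 1.5}, {"angular": [0, 0, 0], "xyz": [0, 0, 0], "claw": 1.5}, {"angular": [0, 0, 0], "xyz": [0, 0, 0], "claw": 1.5}, {"angular": [0, 0, 0], "xyz": [0, 0, 0], "claw": 1.5}], force=10)

```text
t: 9.7
eef_pos: [0.6601, -0.0544, 0.1843]
ee_rot: [-3.141, 0.001, -2.33]
force: [-1.1, 0.8, 4.6]
width: 0.0218
gripper_force: 10.0
```

Request:
servo_tool(targets=[{"angular": [0, 0, -3], "xyz": [0.01, 0.3, 0], "claw": 1.5}, {"angular": [0, 0, -5.75], "xyz": [0.03, 0.58, 0], "claw": 1.5}, {"angular": [0, 0, -5.75], "xyz": [0.03, 0.58, 0], "claw": 1.5}, {"angular": [0, 0, -5.75], "xyz": [0.03, 0.58, 0], "claw": 1.5}, {"angular": [0, 0, -5.75], "xyz": [0.03, 0.58, 0], "claw": 1.5}, {"angular": [0, 0, 0], "xyz": [0, 0, 0], "claw": 1.5}])

```text
t: 10.3
eef_pos: [0.6372, -0.0407, 0.1843]
ee_rot: [-3.141, 0.001, -1.875]
force: [0.5, 2.7, 4.6]
width: 0.0218
gripper_force: 10.0
```

```bash
cat > st.py <<'E'
from h import *
s=monitor.get_state();A=np.array([.6192,-.096]);v=s['eef_pos'][:2]-A
print(s['t'],s['eef_pos'],'r',np.hypot(*v),'phi',np.degrees(np.arctan2(v[1],v[0]))%360,'yaw+180',(np.degrees(s['ee_rot'][2])+180)%360,s['force'],s['moment'],s['width'],s['gripper_force'])
E
python3 st.py
```

```text
10.3 [ 0.63723012 -0.0407031   0.18427723] r 0.058162125997274106 phi 71.94091361302532 yaw+180 72.57730923332696 [0.45829029 2.70190004 4.59992162] [ 0.85247572  0.08433839 -0.02599533] 0.021848529878142554 9.999775886535645
```

Request:
servo_tool(targets=[{"angular": [0, 0, -3], "xyz": [0.01, 0.3, 0], "claw": 1.5}, {"angular": [0, 0, -5.75], "xyz": [0.03, 0.58, 0], "claw": 1.5}, {"angular": [0, 0, -5.75], "xyz": [0.03, 0.58, 0], "claw": 1.5}, {"angular": [0, 0, -5.75], "xyz": [0.03, 0.58, 0], "claw": 1.5}, {"angular": [0, 0, -5.75], "xyz": [0.03, 0.58, 0], "claw": 1.5}, {"angular": [0, 0, -5.75], "xyz": [0.03, 0.58, 0], "claw": 1.5}, {"angular": [0, 0, -5.75], "xyz": [0.03, 0.58, 0], "claw": 1.5}, {"angular": [0, 0, -5.75], "xyz": [0.03, 0.58, 0], "claw": 1.5}, {"angular": [0, 0, -5.75], "xyz": [0.03, 0.58, 0], "claw": 1.5}, {"angular": [0, 0, -5.75], "xyz": [0.03, 0.58, 0], "claw": 1.5}, {"angular": [0, 0, 0], "xyz": [0, 0, 0], "claw": 1.5}])

```text
t: 11.4
eef_pos: [0.5842, -0.0497, 0.1841]
ee_rot: [-3.141, 0.001, -0.921]
force: [-5.3, 7.5, 9.6]
width: 0.0217
gripper_force: 10.0
```

```bash
python3 st.py
```

```text
11.4 [ 0.58415569 -0.0496569   0.18414375] r 0.05810151965951964 phi 127.09630412300355 yaw+180 127.23840109090528 [-5.32333207  7.5399749   9.56782415] [2.76234247 2.0838416  0.04031734] 0.02171874285103662 10.000652521848679
```

Request:
servo_tool(targets=[{"angular": [0, 0, 0], "xyz": [-0.1, 0, 0], "claw": 1.5}, {"angular": [0, 0, -3], "xyz": [0.01, 0.3, 0], "claw": 1.5}, {"angular": [0, 0, -5.75], "xyz": [0.03, 0.58, 0], "claw": 1.5}, {"angular": [0, 0, -5.75], "xyz": [0.03, 0.58, 0], "claw": 1.5}, {"angular": [0, 0, -5.75], "xyz": [0.03, 0.58, 0], "claw": 1.5}, {"angular": [0, 0, -5.75], "xyz": [0.03, 0.58, 0], "claw": 1.5}, {"angular": [0, 0, -5.75], "xyz": [0.03, 0.58, 0], "claw": 1.5}, {"angular": [0, 0, -5.75], "xyz": [0.03, 0.58, 0], "claw": 1.5}, {"angular": [0, 0, -5.75], "xyz": [0.03, 0.58, 0], "claw": 1.5}, {"angular": [0, 0, -5.75], "xyz": [0.03, 0.58, 0], "claw": 1.5}, {"angular": [0, 0, -5.75], "xyz": [0.03, 0.58, 0], "claw": 1.5}, {"angular": [0, 0, -2.1], "xyz": [0.01, 0.2, 0], "claw": 1.5}, {"angular": [0, 0, 0], "xyz": [0, 0, 0], "claw": 1.5}, {"angular": [0, 0, 0], "xyz": [0, 0, 0], "claw": 1.5}])

```text
t: 12.8
eef_pos: [0.5604, -0.1006, 0.1841]
ee_rot: [3.141, 0.002, 0.068]
force: [-6.2, 0.5, 9.5]
width: 0.0218
gripper_force: 10.0
```

```bash
python3 st.py; python3 - <<'E'
from h import *
w=grab('wrist',"w7.png");c=grab('scene')
print(disc(w))
cv2.imwrite('pics/b7.png',np.hstack([w['color'],cv2.resize(c['color'][170:270,215:290],(288,384),interpolation=cv2.INTER_CUBIC)]))
E
```

```text
12.8 [ 0.56044413 -0.10057063  0.18405666] r 0.05893337654973329 phi 184.4480883835273 yaw+180 183.8683183969059 [-6.22521356  0.4707989   9.50209144] [-0.03050167  2.61043674  0.13067865] 0.02176696194804124 10.00134989619255
(array([ 0.61919529, -0.09600424]), np.float64(0.00038310342363388305))
```

View pics/b7.png

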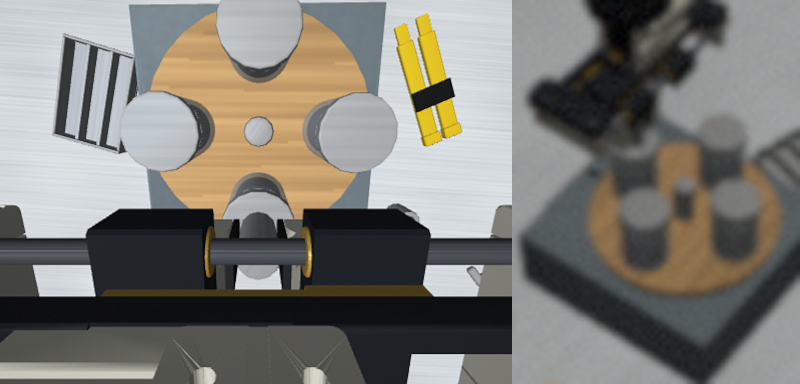

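The knobbed jar is between the fingers at the front and the drawer is shut. One more check of the angle against the base edges and side jars.

```bash
python3 - <<'E'
from h import *
w=grab('wrist');g=w['color']
c=cv2.HoughCircles(cv2.medianBlur(cv2.cvtColor(g[:205],cv2.COLOR_BGR2GRAY),3),cv2.HOUGH_GRADIENT,1,60,param1=100,param2=20,minRadius=35,maxRadius=48)
print(c)
A=np.array([.6192,-.096])
for u,v,r in c[0]:
    p=ray(w,u,v,.152)[:2]-A; print(u,v,np.hypot(*p),np.degrees(np.arctan2(p[1],p[0])))
hsv=cv2.cvtColor(g,cv2.COLOR_BGR2HSV); 
m=((g.max(2)<150)&(hsv[...,1]>30)&(hsv[...,0]>80)).astype(np.uint8)
E=[]
for lo,hi,f in((115,150,min),(365,400,max)):
    P=[]
    for v in list(range(8,60,2))+list(range(180,204,2)):
        x=np.where(m[v,lo:hi])[0]
        if len(x): P.append(ray(w,lo+f(x)+(0 if f is min else 1),v,.07)[:2])
    vx,vy,x0,y0=cv2.fitLine(np.array(P,np.float32),cv2.DIST_HUBER,0,.001,.001).ravel()
    print(len(P),np.degrees(np.arctan(vy/vx)),'dist axis',np.cross([vx,vy],A-[x0,y0]))
E
```

```text
[[[160.5 130.5  39.6]
  [356.5 129.5  40.8]
  [258.5  22.5  44.1]]]
160.5 130.5 0.056693410547826714 92.26876753986666
356.5 129.5 0.056822232971089244 -83.86276202421134
258.5 22.5 0.057597942316432615 3.896871936681948
30 4.514732 dist axis -0.0987585504433618
38 4.4631696 dist axis 0.1001800656694158<stdin>:17: DeprecationWarning: Arrays of 2-dimensional vectors are deprecated. Use arrays of 3-dimensional vectors instead. (deprecated in NumPy 2.0)
```

Jars read 4.1–4.2° and the base edges 4.1–4.5°, so they agree. I'll firm up the grip, settle and hand in.

Request:
servo_tool(targets=[{"angular": [0, 0, 0], "xyz": [-0.05, 0, 0], "claw": 1.5}, {"angular": [0, 0, 0], "xyz": [0, 0, 0], "claw": 1.5}, {"angular": [0, 0, 0], "xyz": [0, 0, 0], "claw": 1.5}, {"angular": [0, 0, 0], "xyz": [0, 0, 0], "claw": 1.5}, {"angular": [0, 0, 0], "xyz": [0, 0, 0], "claw": 1.5}], force=20)

```text
t: 13.45
eef_pos: [0.5604, -0.1005, 0.184]
ee_rot: [3.141, 0.002, 0.068]
force: [-5.4, -0.0, 8.4]
width: 0.0216
gripper_force: 20.0
```

```bash
python3 st.py; python3 -c "
from station import order; print(order.job_done())"
```

```text
13.45 [ 0.56042531 -0.10045193  0.18404331] r 0.05894305535575142 phi 184.3316385921134 yaw+180 183.8793811587724 [-5.3587924  -0.01972223  8.4404933 ] [-0.12329977  2.00780711  0.06759706] 0.021588379223977557 20.001368522644043
the job is handed in; nothing more can be done
None
```

I handed the job in at about 13.5 s: the drawer is pushed home past its catch, and the knobbed jar is at the front middle to within about half a degree by my measurements, with its knob still held at 20 N.

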